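Clamp a mortar prism on the specimen saw

ROBOT

A 7-joint arm with a two-finger parallel gripper is mounted at the origin on the work surface. World frame = base frame: x ahead of the robot, y to its left, z up, the work surface at z = 0. Lengths are in m, angles in rad, forces in N, time in s.
With the tool pointing down it reaches from about 0.35 to 0.9 m from the base axis. Payload 8.1 kg.
Tool frame: the origin (TCP) lies midway between the tips of the shut fingers; the grasp point (between the pads) lies 19 mm behind it; z points along the fingers, y is the line along which they close (so a half turn about z gives the same grasp; the last joint's range is limited). The gripper opens to 92 mm and grips with 3 to 60 N. Pads are 19 mm wide; open, the fingers measure 130 mm over their backs; the gripper's body (75 mm by 190 mm) begins 47 mm behind the grasp point.
Start: joints at [1.188, 0.434, 0.025, 1.573, -0.012, 1.134, -0.075], TCP at [0.173, -0.601, 0.227] pointing down, gripper open.
Joint ranges: [-2.62, 2.62], [-0.44, 2.09], [-1.27, 1.32], [0.08, 2.57], [-1.32, 4.46], [0.12, 2], [-2.74, 2.74]. Speed limits (rad/s): [2.22, 2.22, 3.01, 3.01, 3.14, 3.14, 3.14].

INTERFACE

Orientations are given as a rotation vector (axis times angle).
In Python, from cell import arm gives the robot as it stands.
- The arm moves only by the tool move_arm, never from a script. Its argument "motion" is a list of rows, each an object of numbers: "tx", "ty", "tz": the shift along the tool's x, y, z normalised to -1 to 1, where 1 is 1000 mm; "twist": the turn about the tool's z normalised to -1 to 1, where 1 is pi/2 rad. In form: [{"tx": .., "ty": .., "tz": .., "twist": ..}, ...]. A call has 1 to 12 rows; each row shifts and turns the commanded pose from where the row before left it, along the tool's axes as they then stand; what a row does not reach is not made up. A row lasts 1/10 s, in which the tool goes at most 50 mm and 8.59 degrees, less where a joint would pass 70% of its speed; a pose out of reach is approached as far as the arm can. A call with a number of a shift or a turn outside -1 to 1 is refused whole. A call with a gripper value outside its range is refused whole. "gripper" is the gripper's target within -1 to 1 (shut at 1, half-way at 0, fully open at -1), set as the call begins (left out, the last holds). The fingers move at their own pace and stop on an object; "squeeze" is the grip in N (left out, the last holds). Time passes only in rows, so rows that do not move let the fingers close. It gives the time, the measured TCP pose, the force, the opening and the grip force at its end, in the units of the state.
- arm.observe(): the state, without advancing time (a new reading comes with each control period).
- arm.get_image(name): name is "side" or "top"; returns the picture (400x640x3 uint8, red, green, blue); there is no depth.
- arm.calibration(name): a dict with "K" (3x3 intrinsics, pixels), "T" (4x4, takes a point from camera to world coordinates). Camera axes: x right, y down, z forward; pixel columns grow to the right and rows downward; lengths in m; the calibration is good to about 2 mm. A picture is of the moment at which its call begins. calibration takes no time and is no camera call.
- arm.sign_off(): hands the job in; it is judged then, once.
Trained networks look in the newest picture that a camera, given by its name, has taken for a name from the list of things; names that differ only in an ending like _2 or _b are one class to them, and where a whole thing is asked for, a point or a joint stands for the part that bears it (a point fixed in the world has none). Each returns a list of dicts, best first, with "conf" (0 to 1); they miss things now and then, are a little off and sometimes report something else, mostly with a low value. They report only what shows in the picture. A call takes as long as a camera call.
- arm.look_for(camera, query): "point" ([column, row] as shares, 0 to 1, of the picture: columns of its width, rows of its height, amid what is visible of it).
- arm.regions_of(camera, query): "region" (400x640 bool, what is visible of it) and "point" ([column, row] as shares, 0 to 1, of the picture: columns of its width, rows of its height, amid what is visible of it).
- arm.place_of(camera, query): "point" ([column, row] as shares, 0 to 1, of the picture: columns of its width, rows of its height: a listed point, or the origin of a listed thing).
The state is a dict: "clock": time; "joints": joint angles; "dq": joint speeds; "joint_efforts": joint torques, N m; "position": TCP position; "ee_rot": TCP orientation; "force": force on the tool from outside, world axes, zero at the start; "ft_torque": the same for the moment, N m; "width": opening from 0.0 (shut) to 1.0 (fully open); "gripper_force": force on a finger pad.
Only numpy, scipy, OpenCV 4.12 (cv2) and the standard library are available. Lean on these libraries where they do the work, as an engineer would, in place of code of your own. Each camera call takes 0.05 s, during which the arm holds its last target. There are 200 camera calls.

TASK

Get the long mortar prism ready to be cut: lay it flat on the saw's sliding table with its side along the fence and its end butted up against the end stop. Then take the largest T-handle square key from the rack, turn the cam clamp's socket screw clockwise with it until the cam grips the prism firmly, and stand the key back upright in the free hole of the rack. Leave the other keys and specimens where they are.

Things in the scene. Friction and masses are not known exactly. Their poses are not given: they have to be found in the camera images.
- prism: The long mortar prism: a grey bar 160 x 40 x 40 mm, about 0.6 kg, lying loose on the bench. Origin at the centre of its underside, x along its length, z up.
- half_a: Broken half prism, 82 x 40 x 40 mm, a bystander on the bench. Origin at the centre of its underside, x along its length.
- half_b: Broken half prism, 74 x 40 x 40 mm, a bystander on the bench. Origin at the centre of its underside, x along its length.
- saw: Specimen saw, fixed: grey base pan 26 mm high (x -130 to 360, y +-130 mm) carrying an aluminium sliding table (x -85 to 105, y +-120 mm, top 55 mm above the bench, stiff, does not move); blade, green guard (to 235 mm high) and motor stand behind, at x above 150 mm. Origin on the bench under the middle of the prism's place; x points from the machine's front towards the blade, z up.
- seat (a point): Point on the sliding table's top (55 mm above the bench) where the centre of the prism's underside belongs; axes as the saw's.
- fence (a point): Middle of the fence's contact face, at the table's top; axes as the saw's. The prism's long side lies on this face, on its +x side, so the prism lies along saw y. The fence is two steel blocks 18 mm high and 20 mm thick, at y = 30 to 95 and -95 to -56 mm, with room for a finger between.
- stop (a point): Middle of the end stop's contact face, at the table's top, 80 mm in saw y from the seat; axes as the saw's. The stop is a steel block 26 mm high above the table, 36 mm wide, 20 mm thick; the prism's end butts on it from the -y side.
- screw (a joint): Angle of the cam clamp's socket screw (rad), growing clockwise seen from above; 0.2 to 0.55 at the start, limit 2.1. At the start the cam is 5 to 8 mm clear of a prism lying on the fence; it touches at about 1.3, grips firmly from 1.5 and presses hardest at 1.75. Turning takes about 0.2 N m free, up to about 1 N m when gripping; it stays where it is left.
- socket (a point): Mouth of the square socket in the screw's round head (37 mm across, 20 mm high, its top 34 mm above the table), on the turning axis, 48.2 mm in saw x and 55 mm in saw y from the seat. Socket 18 x 18 mm, 20 mm deep, mouth chamfered by 3.5 mm. The point turns with the screw: at angle 0 its axes are the saw's; the socket's walls look along its x and y.
- cam (a point): Eccentric steel disc (40 mm across, 14 mm high, 9 mm off centre) on the table under the screw's head, on the prism's +x side; it turns with the screw, presses the prism to the fence and, turning clockwise, also draws it towards the end stop. The point is the centre of the disc's top face.
- key_large: Largest T-handle square key, 0.28 kg: black T bar 120 x 18 x 24 mm (24 to 48 mm above the origin), round neck 18 mm across below it, steel collar 36 mm across and 6 mm thick, square steel shank 16 x 16 mm, 75 mm long (last 7 mm tapered). Origin at the centre of the collar's underside, z up, x along the T bar; shank faces look along x and y. It stands in the rack, collar on the rack's top.
- key_tip (a point): Centre of the lower end of the large key's shank, 75 mm below its origin; axes as the key's.
- key_mid: Middle T-handle square key, shank 12 x 12 mm, T bar 95 x 14 x 20 mm, standing in the rack; too small. Origin and axes like the large key's.
- key_small: Small T-handle square key, shank 8 x 8 mm, T bar 72 x 12 x 16 mm, standing in the rack; too small. Origin and axes like the large key's.
- rack: The fixed steel key rack: a plate 270 x 80 mm, its top 90 mm above the bench, on two end legs, with three round through holes of 28 mm, 85 mm apart in a row along its x. Origin on the bench under its middle. The keys stand in the three holes in any order, their T bars across the row.
- hole0 (a point): Centre of the rack's hole at its -x end, at the plate's top.
- hole1 (a point): Centre of the rack's middle hole, at the plate's top.
- hole2 (a point): Centre of the rack's hole at its +x end, at the plate's top.
- core: Mortar cylinder 50 mm across and 100 mm high, standing on the bench, a bystander. Origin at the centre of its underside.

How it is judged:
On the way, in this order (a step that is already met when the one before it is completed fails the run):
1. the prism lies on the sliding table between fence and cam, up to the end stop, and is let go (x of prism in the frame of seat between -0.004 and 0.009 m and y of prism in the frame of seat between -0.008 and 0.004 m and z of prism in the frame of seat between -0.003 and 0.004 m and contact force between the fingers and prism below 0.5 N), for 0.2 s.
2. the large key's shank is in the screw's socket, before the screw is turned (horizontal distance between key_tip and socket below 0.004 m and z of key_tip in the frame of socket below -0.01 m and value of joint screw below 0.9 rad), for 0.1 s.
3. the screw is turned clockwise with the key until the cam grips the prism (horizontal distance between key_tip and socket below 0.004 m and z of key_tip in the frame of socket below -0.008 m and value of joint screw above 1.3 rad and contact force between screw and prism above 6 N), for 0.1 s.
At the end, for the whole second after the job is handed in: Prism flat on the saw table, along the fence (4 mm), against the end stop (5 mm), square to 0.06 rad; screw past 1.3 rad, cam pressing with over 6 N; large key upright (0.12 rad) in a rack hole, collar down on the rack (5 mm); at rest and let go (x of prism in the frame of seat between -0.004 and 0.004 m and y of prism in the frame of seat between -0.005 and 0.004 m and z of prism in the frame of seat between -0.003 and 0.004 m and angle between the x axis of prism and the y axis of saw, either way round below 0.06 rad and value of joint screw above 1.3 rad and contact force between screw and prism above 6 N and (horizontal distance between key_large and hole0 below 0.012 m or horizontal distance between key_large and hole1 below 0.012 m or horizontal distance between key_large and hole2 below 0.012 m) and z of key_large in the frame of rack between 0.085 and 0.095 m and angle between key_large's own z axis and vertical below 0.12 rad and linear speed of each of key_large, prism below 0.02 m/s); the robot touches nothing.
It fails at once if another key is pulled or knocked out of its place (distance of any of key_mid, key_small from where it was at the start of the episode above 0.025 m).
It fails at once if another specimen is moved (distance of any of half_a, half_b, core from where it was at the start of the episode above 0.03 m).
It also fails if it takes over 64 s, if anything falls off the work surface, if the arm or the gripper's body presses on something with over 40 N, if the wrist force passes 120 N, or if a joint passes its speed limit or range.

## Working session

There is one attempt and no reset: what is moved stays moved. The work goes in short steps, Python scripts to look and compute and a tool call to move; the robot and the scene stay as the last step left them, time stands still between calls to the robot, and variables do not carry over. Pictures are saved under pics/ and viewed, at most 10 in all, crops included, and the job is handed in when it is done.

Besides the shell and the picture viewer there is one more tool, called after "Emit:" in YAML: its name, and indented under it one key for each argument. move_arm: Moves the arm, as the interface text tells. Scaled input: -1 to 1 covers 1000 mm each way for a shift and pi/2 rad each way for a turn. Its arguments: {"type":"object","properties":{"motion":{"type":"array","items":{"type":"object","properties":{"tx":{"type":"number"},"ty":{"type":"number"},"tz":{"type":"number"},"twist":{"type":"number"}}}},"gripper":{"type":"number"},"squeeze":{"type":"number"}},"required":["motion"]}

```bash
ls; mkdir -p pics; python3 - <<'E'
from cell import arm
import cv2,numpy as np
print(arm.observe())
for c in("side","top"):
    im=arm.get_image(c);cv2.imwrite(f"pics/{c}0.png",im[:,:,::-1])
    k=arm.calibration(c);print(c,np.round(k["K"],1).tolist(),np.round(k["T"],3).tolist())
    for q in["prism","half_a","half_b","saw","seat","fence","stop","socket","cam","key_large","key_tip","key_mid","key_small","rack","hole0","hole1","hole2","core"]:
        r=arm.place_of(c,q);print(q,[(round(d["point"][0]*640,1),round(d["point"][1]*400,1),round(d["conf"],2)) for d in r[:3]])
E
```

```text
pics
{'clock': 0.0, 'joints': array([ 1.18841175,  0.43522368,  0.02496459,  1.57410887, -0.01157083,
        1.13402215, -0.07511851]), 'dq': array([-6.29173247e-04, -1.04678227e-03, -6.50873245e-04,  4.08834900e-05,
       -8.14063776e-04, -2.57281393e-04, -4.91050885e-04]), 'joint_efforts': array([-3.36388496e-05, -6.67857170e+01,  9.85292494e-01, -3.14460218e+01,
       -6.04825420e-02,  4.31203446e-02,  1.81557480e-04]), 'position': array([ 0.17238596, -0.60020712,  0.22593992]), 'ee_rot': array([-3.10936326e+00, -4.37727225e-01,  6.15023460e-04]), 'force': array([-0.2696422 , -0.31226413, -0.12174187]), 'ft_torque': array([-0.01836053,  0.01127883,  0.03794828]), 'gripper_force': 0.0, 'width': 0.9968325479650378}
side [[376.3, 0.0, 309.1], [0.0, 376.3, 200.6], [0.0, 0.0, 1.0]] [[-0.921, -0.29, 0.261, 0.264], [-0.39, 0.654, -0.648, 0.622], [0.017, -0.699, -0.715, 0.844], [0.0, 0.0, 0.0, 1.0]]
prism [(346.3, 168.7, 0.71)]
half_a [(304.3, 149.6, 0.86), (356.7, 141.3, 0.84)]
half_b [(304.3, 149.6, 0.86), (356.7, 141.3, 0.84)]
saw [(323.0, 239.5, 0.6)]
seat [(304.0, 147.9, 0.59)]
fe
[... 876 characters left out ...]
06.1, 159.4, 0.54)]
saw [(304.4, 224.1, 0.88), (193.8, 187.1, 0.37)]
seat [(303.4, 220.9, 0.84), (193.0, 188.7, 0.55), (196.2, 241.6, 0.5)]
fence [(298.5, 225.2, 0.97)]
stop [(276.1, 215.7, 0.86)]
socket [(286.9, 200.1, 0.61)]
cam [(287.2, 202.5, 0.48)]
key_large [(192.1, 237.6, 0.84)]
key_tip [(285.6, 200.1, 0.7)]
key_mid [(197.7, 209.8, 0.62)]
key_small []
rack [(198.0, 216.9, 0.74), (193.2, 215.9, 0.7), (397.6, 209.6, 0.46)]
hole0 [(193.1, 185.7, 0.93), (192.5, 214.0, 0.89), (192.9, 188.8, 0.72)]
hole1 [(193.1, 185.7, 0.93), (192.5, 214.0, 0.89), (192.9, 188.8, 0.72)]
hole2 [(193.1, 185.7, 0.93), (192.5, 214.0, 0.89), (192.9, 188.8, 0.72)]
core [(224.3, 156.1, 0.83), (190.9, 186.7, 0.21)]
```

```bash
python3 - <<'E'
import cv2
a=cv2.imread("pics/side0.png");cv2.imwrite("pics/side0c.png",cv2.resize(a[110:370,180:420],None,fx=2.3,fy=2.3,interpolation=cv2.INTER_CUBIC))
a=cv2.imread("pics/top0.png");cv2.imwrite("pics/top0c.png",cv2.resize(a[110:280,160:480],None,fx=2.5,fy=2.5,interpolation=cv2.INTER_CUBIC))
E
```

```text
(no output)
```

View pics/side0c.png

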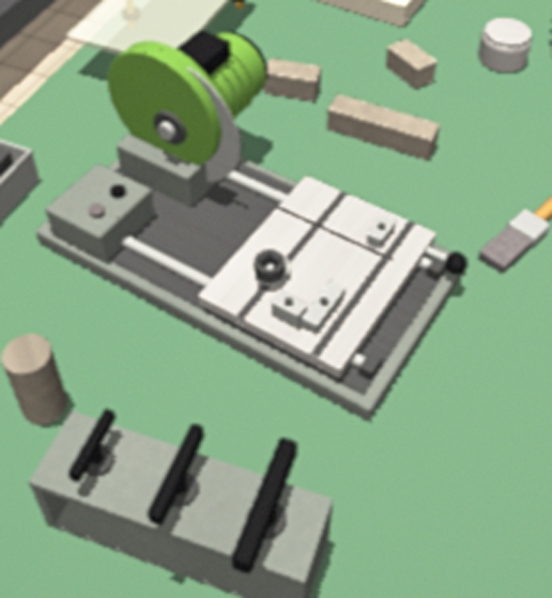

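View pics/top0c.png

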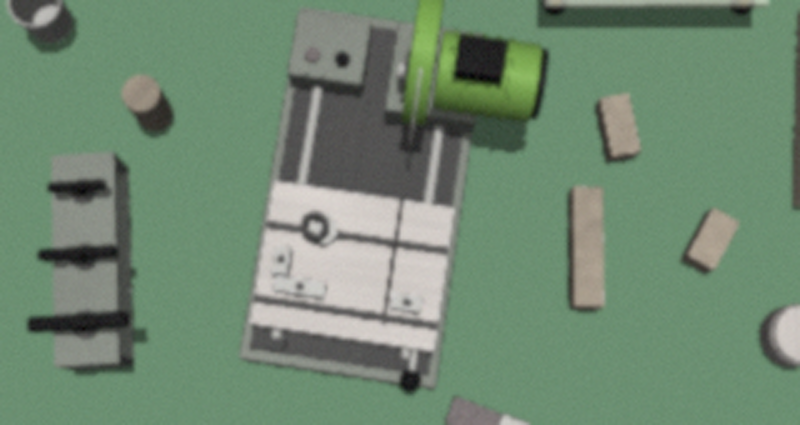

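The side and top crops show the saw with its table at top px ~(260–345, 180–250) and the screw head near (286,201). The prism is at top ~(395,209), with the two halves near (408,160) and (444,207). The rack is on the left, and its largest T bar is near (191,239). Next I fit the geometry.

```bash
cat > h.py <<'E'
import cv2,numpy as np
from scipy.optimize import least_squares,minimize
from cell import arm
C={c:arm.calibration(c) for c in("side","top")}
def proj(c,P):
    T=C[c]["T"];p=(np.atleast_2d(P)-T[:3,3])@T[:3,:3];q=p@C[c]["K"].T
    return q[:,:2]/q[:,2:]
def pose(x,y,a,P,z=0):
    P=np.atleast_2d(np.array(P,float));c,s=np.cos(a),np.sin(a)
    return np.c_[x+c*P[:,0]-s*P[:,1],y+s*P[:,0]+c*P[:,1],P[:,2]+z]
def box(lx,ly,z0,z1): return [(sx*lx/2,sy*ly/2,z) for sx in(-1,1) for sy in(-1,1) for z in(z0,z1)]
def render(c,P,S=8):
    h=cv2.convexHull(((proj(c,P)+.5)*S).astype(np.float32)).reshape(-1,2)
    x0,y0=np.floor(h.min(0)/S).astype(int)-1;x1,y1=np.ceil(h.max(0)/S).astype(int)+2
    m=np.zeros(((y1-y0)*S,(x1-x0)*S),np.uint8)
    cv2.fillConvexPoly(m,np.round((h-np.array([x0,y0])*S-.5)*16).astype(np.int32),255,shift=4)
    o=np.zeros((400,640));o[y0:y1,x0:x1]=cv2.resize(m,(x1-x0,y1-y0),interpolation=cv2.INTER_AREA)/255.
    return o
def fit(masks,P,x0,usez=True):
    """masks {cam:(soft mask)}; pose x,y,yaw,z; returns params, cost"""
    f=lambda p:sum(((render(c,pose(p[0],p[1],p[2],P,p[3] if usez else x0[3]))-m)**2).sum() for c,m in masks.items())
    s=np.array(x0)+np.vstack([np.zeros(4),np.diag([.012,.012,.1,.012])])
    r=minimize(f,x0,method="Nelder-Mead",options=dict(initial_simplex=s,maxfev=600,xatol=1e-4,fatol=1e-3))
    return r.x,r.fun
def tri(us,ut):
    from numpy.linalg import lstsq
    A=[];b=[]
    for c,u in(("side",us),("top",ut)):
        T=C[c]["T"];d=T[:3,:3]@np.linalg.inv(C[c]["K"])@[u[0],u[1],1];d/=np.linalg.norm(d)
        M=np.eye(3)-np.outer(d,d);A.append(M);b.append(M@T[:3,3])
    return lstsq(np.vstack(A),np.hstack(b),rcond=None)[0]
E
cat > fit0.py <<'E'
from h import *
I={c:cv2.imread(f"pics/{c}0.png").astype(float) for c in C}
S=lambda x,y:((x+.5)/2.3-.5+180,(y+.5)/2.3-.5+110)
T=lambda x,y:((x+.5)/2.5-.5+160,(y+.5)/2.5-.5+110)
pts=[("top",T(275,182),(.105,.12,.055)),("top",T(456,205),(.105,-.12,.055)),("top",T(250,325),(-.085,.12,.055)),("top",T(437,349),(-.085,-.12,.055)),
("top",T(243,357),(-.13,.13,.026)),("top",T(435,386),(-.13,-.13,.026)),("top",T(316,228),(.0482,.055,.089)),
("side",S(200,298),(.105,.12,.055)),("side",S(307,178),(.105,-.12,.055)),("side",S(436,235),(-.085,-.12,.055)),("side",S(343,372),(-.085,.12,.055)),
("side",S(370,415),(-.13,.13,.026)),("side",S(40,235),(.36,.13,.026)),("side",S(270,265),(.0482,.055,.089))]
def res(p): return np.concatenate([proj(c,pose(p[0],p[1],p[2],P,p[3]))[0]-u for c,u,P in pts])
r=least_squares(res,[.25,-.05,-.1,0],loss="soft_l1");print("saw",np.round(r.x,4));print(np.round(res(r.x).reshape(-1,2),1).tolist())
# sanity triangulations from nets
for n,a,b in(("socket",(297.8,222.7),(286.9,200.1)),("stop",(306.3,244.6),(276.1,215.7)),("key_large",(295.3,334.7),(192.1,237.6)),("prism",(346.3,168.7),(395.3,208.4)),("fence",(329.4,227.7),(298.5,225.2))):
    print(n,np.round(tri(a,b),3))
def soft(kind,c,cx,cy,w):
    im=I[c];b,g,rr=im[...,0],im[...,1],im[...,2]
    m=np.clip((rr-g+15)/20,0,1) if kind=="prism" else np.clip((95-im.mean(2))/70,0,1)
    k=np.zeros(m.shape);k[int(cy-w):int(cy+w),int(cx-w):int(cx+w)]=1
    return m*k
for kind,P,cs,x0 in(("prism",box(.16,.04,0,.04),{"side":(346.3,162,26),"top":(395.3,208.4,28)},None),
                ("key",box(.12,.018,.024,.048),{"side":(294,334,32),"top":(191,239,24)},None)):
    ms={c:soft(kind,c,*v) for c,v in cs.items()}
    p=tri(*[cs[c][:2] for c in("side","top")]);x0=[p[0],p[1],0 if kind=="prism" else np.pi/2,0.0 if kind=="prism" else .09]
    for uz in(True,False):
        x,f=fit(ms,P,x0,uz);print(kind,uz,np.round(x,4),round(f,1))
    vis=[]
    for c in("side","top"):
        u,v=map(int,cs[c][:2]);R=render(c,pose(x[0],x[1],x[2],P,x[3] if uz else x0[3]))
        sl=(slice(v-35,v+35),slice(u-35,u+35));im=I[c][sl].astype(np.uint8)
        k=[np.repeat((a[sl]*255).astype(np.uint8)[...,None],3,2) for a in(ms[c],R)]
        vis.append(np.hstack([im]+k))
    cv2.imwrite(f"pics/fit_{kind}.png",cv2.resize(np.vstack(vis),None,fx=3,fy=3))
E
python3 fit0.py
python3 -c "
import cv2,numpy as np
a=[cv2.imread(f'pics/fit_{k}.png') for k in('prism','key')]
cv2.imwrite('pics/fit.png',cv2.resize(np.hstack(a),(800,267)))"
```

```text
saw [ 0.4814 -0.0232 -0.1502 -0.0103]
[[0.4, 0.0], [-0.1, 1.3], [0.7, -0.3], [-0.4, 1.0], [-0.8, 0.9], [1.0, 1.0], [0.2, -0.7], [-0.2, 0.4], [-0.5, 0.5], [-0.4, 0.2], [-0.9, 0.1], [0.4, -1.1], [-1.7, -0.1], [0.2, -0.4]]
socket [0.537 0.022 0.084]
stop [0.493 0.058 0.054]
key_large [0.414 0.314 0.1  ]
prism [ 0.52  -0.342 -0.006]
fence [ 0.459 -0.015  0.061]
prism True [ 0.5179 -0.3326 -0.0214 -0.0014] 250.3
prism False [ 0.5174 -0.332  -0.0284  0.0065] 250.8
key True [0.4125 0.31   1.6425 0.0786] 205.6
key False [0.4104 0.3103 1.639  0.0977] 220.9
```

View pics/fit.png

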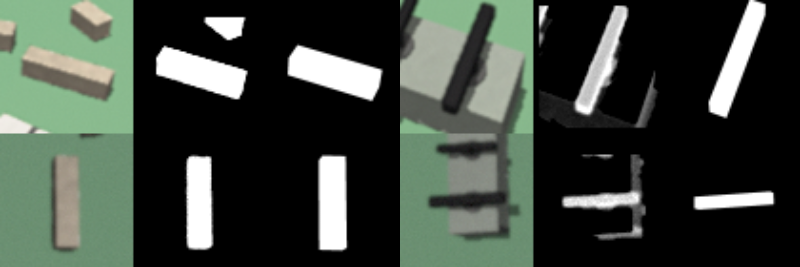

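The fit overlay shows the prism and large-key silhouettes matching both views apart from background clutter. The fitted z of the saw and key is about 10 mm low, so I'll check each camera separately with cleaner masks.

```bash
cat > fit1.py <<'E'
exec(open("fit0.py").read().split("# sanity")[0])
for cam in("side","top"):
    q=[p for p in pts if p[0]==cam]
    f=lambda p: np.concatenate([proj(c,pose(p[0],p[1],p[2],P,0))[0]-u for c,u,P in q])
    r=least_squares(f,[.48,-.02,-.15],loss="soft_l1");print("saw z=0",cam,np.round(r.x,4),np.round(f(r.x).reshape(-1,2),1).tolist())
def soft(kind,c,cx,cy,w,P,x):
    im=I[c];m=np.clip((im[...,2]-im[...,1]+15)/20,0,1) if kind=="prism" else np.clip((75-im.mean(2))/(30),0,1)
    k=cv2.dilate((render(c,pose(x[0],x[1],x[2],P,x[3]))>0).astype(np.uint8),np.ones((7,7)))
    return m*k
for kind,P,cs,x0 in(("prism",box(.16,.04,0,.04),("side","top"),[.518,-.333,-.02,0]),("key",box(.12,.018,.024,.048),("side","top"),[.412,.310,1.64,.085])):
    for cams in (("side",),("top",),("side","top")):
        ms={c:soft(kind,c,0,0,0,P,x0) for c in cams}
        xx=x0[:3]+[0 if kind=="prism" else .09]
        x,f=fit(ms,P,xx,len(cams)==2);print(kind,cams,np.round(x,4),round(f,1))
E
python3 fit1.py
```

```text
saw [ 0.4814 -0.0232 -0.1502 -0.0103]
[[0.4, 0.0], [-0.1, 1.3], [0.7, -0.3], [-0.4, 1.0], [-0.8, 0.9], [1.0, 1.0], [0.2, -0.7], [-0.2, 0.4], [-0.5, 0.5], [-0.4, 0.2], [-0.9, 0.1], [0.4, -1.1], [-1.7, -0.1], [0.2, -0.4]]
saw z=0 side [ 0.4774 -0.0158 -0.1541] [[-0.4, 0.3], [0.1, -0.0], [0.8, 0.1], [-0.5, 0.6], [1.0, -0.3], [-2.5, -0.7], [0.4, -0.7]]
saw z=0 top [ 0.4819 -0.0231 -0.1412] [[-0.3, -0.5], [-0.2, 0.2], [0.5, -0.4], [-0.0, 0.4], [-0.9, 0.9], [1.6, 0.4], [-0.2, -1.2]]
prism ('side',) [ 0.5179 -0.3323 -0.0308  0.0107] 40.3
prism ('top',) [ 0.5181 -0.3315 -0.034   0.0092] 35.4
prism ('side', 'top') [ 0.5178 -0.3322 -0.03   -0.0006] 78.0
key ('side',) [0.4105 0.3113 1.6439 0.0913] 100.5
key ('top',) [0.4102 0.3093 1.6276 0.0992] 24.8
key ('side', 'top') [0.4118 0.3091 1.6353 0.0807] 117.9
```

Emit:
move_arm:
  motion:
    - {"tx":0.05,"ty":-0.01}
    - {"tx":0.05,"ty":-0.01}
    - {"tx":0.05,"ty":-0.01}
    - {"tx":0.05,"ty":-0.01}
    - {"tx":0.03,"ty":-0.03}
    - {"ty":0}
    - {"ty":0}
  gripper: -1

```text
invalid input
```

```bash
cat > plan.py <<'E'
import sys,math,numpy as np
from cell import arm
def yaw(r): return 2*math.atan2(-r[1],-r[0]) if r[0]<0 else 2*math.atan2(r[1],r[0])
def show(t):  # t: x,y,z,yaw -> shift to make in present tool axes, and twist
    s=arm.observe();p=s["position"];a=yaw(s["ee_rot"]);d=np.array(t[:3])-p
    from scipy.spatial.transform import Rotation as R
    M=R.from_rotvec(s["ee_rot"]).as_matrix();a=math.atan2(M[1,0],M[0,0]);tw=-(t[3]-a)
    tw=(tw+math.pi)%(2*math.pi)-math.pi
    M2=M@R.from_euler("z",tw).as_matrix()
    print("now",np.round(p,4),"yaw",round(a,3),"F",np.round(s["force"],1),"T",np.round(s["ft_torque"],2),"w",round(s["width"],3),"clk",round(s["clock"],2),"tilt",np.round(M[2],3),"j",np.round(s["joints"],2))
    print("twist",round(tw/(math.pi/2),4),"| shift before twist",np.round(M.T@d,4),"| after twist",np.round(M2.T@d,4))
if __name__=="__main__": show([float(v) for v in sys.argv[1:5]])
E
python3 plan.py .518 -.332 .15 -.031
cat > fit2.py <<'E'
from h import *
I={c:cv2.imread(f"pics/{c}0.png").astype(float) for c in C}
x0=[.4815,-.022,-.145,0]
ms={}
P=[(x,y,.055) for x in(-.085,.105) for y in(-.12,.12)]
for c in C:
    g=I[c].min(2);k=cv2.dilate((render(c,pose(*x0[:3],P))>0).astype(np.uint8),np.ones((9,9)))
    m=np.clip((g-130)/60,0,1)*k
    core=cv2.erode((render(c,pose(*x0[:3],P))>.9).astype(np.uint8),np.ones((9,9)))
    m=np.maximum(m,core);ms[c]=m
for cams in(("side",),("top",),("side","top")):
    print(cams,*[np.round(v,4) for v in fit({c:ms[c] for c in cams},P,x0,len(cams)==2)])
h=[]
for c in C:
    R=render(c,pose(*x0[:3],P));sl=(slice(170,290),slice(230,380))
    h.append(np.hstack([I[c][sl],np.repeat(ms[c][sl][...,None]*255,3,2)]))
cv2.imwrite("pics/tab.png",cv2.resize(np.hstack(h).astype(np.uint8),(800,160)))
# screw head dark disc centroid
for c,u in(("side",(297.8,222.7)),("top",(286.5,200.5))):
    g=I[c].mean(2);yy,xx=np.mgrid[:400,:640];w=np.clip((110-g)/60,0,1)*(np.hypot(xx-u[0],yy-u[1])<9)
    print(c,"dark centroid",round((w*xx).sum()/w.sum(),2),round((w*yy).sum()/w.sum(),2),round(w.sum(),1))
    print(np.round(g[int(u[1])-10:int(u[1])+11,int(u[0])-10:int(u[0])+11]).astype(int))
E
python3 fit2.py
```

```text
now [ 0.1725 -0.6007  0.2268] yaw 0.28 F [-1.6  1.2  0.3] T [-0.    0.04  0.01] w 0.997 clk 1.9 tilt [-0.  0. -1.] j [ 1.19  0.43  0.03  1.57 -0.01  1.13 -0.08]
twist 0.1978 | shift before twist [ 0.4062 -0.1629  0.0767] | after twist [ 0.337  -0.2793  0.0767]
('side',) [ 0.4812 -0.0195 -0.1553  0.0079] 186.8013
('top',) [ 0.4816 -0.0205 -0.1549  0.0069] 110.5015
('side', 'top') [ 0.4816 -0.0202 -0.1544 -0.0005] 302.1781
side dark centroid 297.09 226.1 75.1
[[100 132 192 235 241 238 237 236 237 236 236 235 235 235 234 235 236 237
  237 237 237]
 [123 185 235 242 239 236 237 237 236 236 237 235 235 234 235 236 237 237
  237 237 237]
 [170 225 240 240 238 237 237 236 237 236 236 235 235 236 237 237 237 237
  237 237 238]
 [219 239 239 238 238 238 238 237 237 238 236 236 235 237 237 237 237 237
  237 238 238]
 [238 240 240 239 238 238 238 239 240 240 239 239 239 239 238 238 237 238
  237 238 231]
 [241 240 239 239 239 239 239 238 238 237 236 237 238 239 240 240 238 238
  238 234 197]
 [240 239 239 240 239 239 230 203 188 175 167 175 197 226 237 240 240 240
  238 214 148]
 [239 240 240 2
[... 2437 characters left out ...]
3 169 150 102  78  85 100 123 140 133  98  76  93 145 186 192
  168 121 110]
 [202 199 201 195 176 124  83  73  76  89  95  96  85  87 128 169 185 174
  140  98  91]
 [204 204 207 204 193 159 118  81  71  66  68  75  91 129 168 183 178 154
  129 120 114]
 [207 204 206 208 204 193 162 129 101  80  67  79 119 160 179 177 162 153
  169 172 172]
 [206 208 208 207 208 204 197 181 159 132 112 113 125 144 155 162 172 184
  200 200 200]
 [194 203 206 207 209 208 207 203 195 181 176 161 139 140 156 180 196 204
  204 206 205]
 [180 199 208 208 209 210 209 206 208 205 201 194 183 183 190 200 206 206
  207 208 210]
 [166 185 202 206 207 207 207 208 205 206 206 204 203 203 204 206 206 208
  207 207 208]]
```

View pics/tab.png

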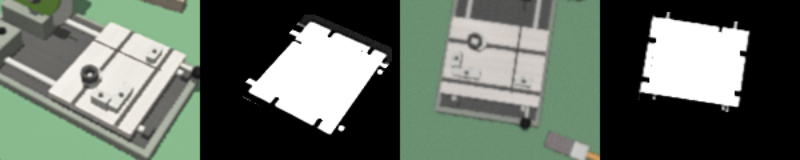

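The table mask fits now agree across both views: saw at (0.4815, -0.020), yaw -0.155, z ≈ 0. Moving to a point above the prism.

Emit:
move_arm:
  motion:
    - {"twist":0.066}
    - {"twist":0.066}
    - {"twist":0.066}
    - {"tx":0.0374,"ty":-0.031,"tz":0.0085}
    - {"tx":0.0374,"ty":-0.031,"tz":0.0085}
    - {"tx":0.0374,"ty":-0.031,"tz":0.0085}
    - {"tx":0.0374,"ty":-0.031,"tz":0.0085}
    - {"tx":0.0374,"ty":-0.031,"tz":0.0085}
    - {"tx":0.0374,"ty":-0.031,"tz":0.0085}
    - {"tx":0.0374,"ty":-0.031,"tz":0.0085}
    - {"tx":0.0374,"ty":-0.031,"tz":0.0085}
    - {"tx":0.0374,"ty":-0.031,"tz":0.0085}
  gripper: -1

```text
invalid input
```

Emit:
move_arm:
  motion:
    - {"tx":0,"ty":0,"tz":0,"twist":0.066}
    - {"tx":0,"ty":0,"tz":0,"twist":0.066}
    - {"tx":0,"ty":0,"tz":0,"twist":0.066}
    - {"tx":0.0374,"ty":-0.031,"tz":0.0085,"twist":0}
    - {"tx":0.0374,"ty":-0.031,"tz":0.0085,"twist":0}
    - {"tx":0.0374,"ty":-0.031,"tz":0.0085,"twist":0}
    - {"tx":0.0374,"ty":-0.031,"tz":0.0085,"twist":0}
    - {"tx":0.0374,"ty":-0.031,"tz":0.0085,"twist":0}
    - {"tx":0.0374,"ty":-0.031,"tz":0.0085,"twist":0}
    - {"tx":0.0374,"ty":-0.031,"tz":0.0085,"twist":0}
    - {"tx":0.0374,"ty":-0.031,"tz":0.0085,"twist":0}
    - {"tx":0.0374,"ty":-0.031,"tz":0.0085,"twist":0}
  gripper: -1

```text
clock: 3.1
position: [0.5192, -0.3311, 0.1501]
ee_rot: [3.141, -0.049, 0.001]
force: [0.4, 0.2, -0.2]
width: 0.997
gripper_force: 0.0
```

Emit:
move_arm:
  motion:
    - {"tx":-0.001,"ty":0,"tz":0.046,"twist":0}
    - {"tx":0,"ty":0,"tz":0.046,"twist":0}
    - {"tx":0,"ty":0,"tz":0.03,"twist":0}
    - {"tx":0,"ty":0,"tz":0.016,"twist":0}
    - {"tx":0,"ty":0,"tz":0,"twist":0}

```text
clock: 3.6
position: [0.5151, -0.3314, 0.0096]
ee_rot: [-3.139, 0.049, 0.007]
force: [-0.5, -0.1, -0.5]
width: 1.001
gripper_force: 0.0
```

Emit:
move_arm:
  motion:
    - {"tx":0,"ty":0,"tz":0,"twist":0}
    - {"tx":0,"ty":0,"tz":0,"twist":0}
    - {"tx":0,"ty":0,"tz":0,"twist":0}
    - {"tx":0,"ty":0,"tz":0,"twist":0}
    - {"tx":0,"ty":0,"tz":0,"twist":0}
    - {"tx":0,"ty":0,"tz":0,"twist":0}
    - {"tx":0,"ty":0,"tz":0,"twist":0}
  gripper: 0.9
  squeeze: 30

```text
clock: 4.3
position: [0.5168, -0.3319, 0.0124]
ee_rot: [-3.141, 0.049, -0.0]
force: [0.1, 6.5, 6.6]
width: 0.442
gripper_force: 3.7
```

```bash
python3 plan.py .4815 -.0202 .15 1.416
```

```text
now [ 0.5168 -0.3319  0.0124] yaw -0.031 F [0.1 6.5 6.6] T [1.68 0.03 0.07] w 0.442 clk 4.3 tilt [-0. -0. -1.] j [ 0.5   0.66 -0.02  1.8   0.02  0.69 -1.13]
twist -0.9213 | shift before twist [-0.045  -0.3106 -0.1375] | after twist [ 0.3026 -0.083  -0.1375]
```

Emit:
move_arm:
  motion:
    - {"tx":0,"ty":0,"tz":0,"twist":0}
    - {"tx":0,"ty":0,"tz":0,"twist":0}
    - {"tx":0,"ty":0,"tz":-0.02,"twist":0}
    - {"tx":0,"ty":0,"tz":-0.04,"twist":0}
    - {"tx":0,"ty":0,"tz":-0.04,"twist":0}
    - {"tx":0,"ty":0,"tz":-0.04,"twist":0}
    - {"tx":0,"ty":0,"tz":0,"twist":-0.09}
    - {"tx":0,"ty":0,"tz":0,"twist":-0.09}
    - {"tx":0,"ty":0,"tz":0,"twist":-0.09}
    - {"tx":0,"ty":0,"tz":0,"twist":-0.09}
    - {"tx":0,"ty":0,"tz":0,"twist":-0.09}
    - {"tx":0,"ty":0,"tz":0,"twist":-0.09}

```text
clock: 5.5
position: [0.5157, -0.3324, 0.1509]
ee_rot: [-2.878, -1.255, 0.003]
force: [-0.4, 1.1, -6.3]
width: 0.433
gripper_force: 30.0
```

Emit:
move_arm:
  motion:
    - {"tx":0,"ty":0,"tz":0,"twist":-0.09}
    - {"tx":0,"ty":0,"tz":0,"twist":-0.09}
    - {"tx":0,"ty":0,"tz":0,"twist":-0.09}
    - {"tx":0,"ty":0,"tz":0,"twist":-0.09}
    - {"tx":0,"ty":0,"tz":0,"twist":-0.021}
    - {"tx":0.04,"ty":-0.01,"tz":0,"twist":0}
    - {"tx":0.04,"ty":-0.01,"tz":0,"twist":0}
    - {"tx":0.04,"ty":-0.01,"tz":0,"twist":0}
    - {"tx":0.04,"ty":-0.01,"tz":0,"twist":0}
    - {"tx":0.04,"ty":-0.01,"tz":0,"twist":0}
    - {"tx":0.03,"ty":-0.01,"tz":0,"twist":0}
    - {"tx":0,"ty":0,"tz":0,"twist":0}

```text
clock: 6.7
position: [0.4921, -0.0903, 0.1521]
ee_rot: [-2.381, -2.046, -0.001]
force: [0.2, 0.1, -5.5]
width: 0.434
gripper_force: 30.0
```

```bash
python3 plan.py .4815 -.0202 .15 1.416; python3 - <<'E'
from h import *
ims={c:arm.get_image(c)[:,:,::-1] for c in("side","top")}
for c in ims: cv2.imwrite(f"pics/{c}1.png",ims[c])
a=cv2.resize(ims["side"][100:300,220:420],None,fx=2,fy=2);b=cv2.resize(ims["top"][110:310,220:420],None,fx=2,fy=2)
cv2.imwrite("pics/hold.png",np.hstack([a,b]))
E
```

```text
now [ 0.4921 -0.0903  0.1521] yaw 1.419 F [ 0.2  0.1 -5.5] T [-0.08 -0.09 -0.  ] w 0.434 clk 6.7 tilt [ 0.002 -0.001 -1.   ] j [ 0.43  0.36 -0.45  1.94  0.19  0.89 -0.27]
twist 0.0022 | shift before twist [ 0.0677 -0.0211  0.0023] | after twist [ 0.0676 -0.0213  0.0023]
```

View pics/hold.png

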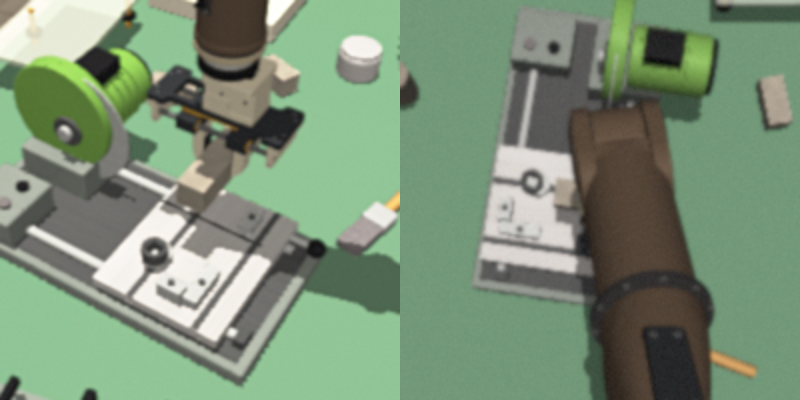

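The pictures show the prism held level and parallel to the table, ready to go over its seat between fence and screw head. Continuing.

```bash
python3 plan.py .4838 -.0257 .08 1.416
```

```text
now [ 0.4928 -0.0954  0.152 ] yaw 1.415 F [ 0.4 -1.4 -6.5] T [-0.12 -0.09  0.01] w 0.435 clk 6.8 tilt [-0. -0. -1.] j [ 0.43  0.36 -0.45  1.93  0.2   0.89 -0.27]
twist -0.0007 | shift before twist [ 0.0675 -0.0196  0.072 ] | after twist [ 0.0675 -0.0196  0.072 ]
```

Emit:
move_arm:
  motion:
    - {"tx":0.03,"ty":-0.008,"tz":0,"twist":0}
    - {"tx":0.025,"ty":-0.008,"tz":0,"twist":0}
    - {"tx":0.012,"ty":-0.004,"tz":0,"twist":0}
    - {"tx":0,"ty":0,"tz":0,"twist":0}
    - {"tx":0,"ty":0,"tz":0.03,"twist":0}
    - {"tx":0,"ty":0,"tz":0.03,"twist":0}
    - {"tx":0,"ty":0,"tz":0.012,"twist":0}
    - {"tx":0,"ty":0,"tz":0,"twist":0}
    - {"tx":0,"ty":0,"tz":0,"twist":0}
    - {"tx":0,"ty":0,"tz":0,"twist":0}

```text
clock: 7.8
position: [0.4848, -0.0268, 0.0814]
ee_rot: [2.387, 2.04, 0.002]
force: [0.2, -0.6, -5.8]
width: 0.432
gripper_force: 30.0
```

```bash
python3 plan.py .4838 -.0257 .069 1.416; python3 - <<'E'
from h import *
ims={c:arm.get_image(c)[:,:,::-1] for c in("side","top")}
for c in ims: cv2.imwrite(f"pics/{c}2.png",ims[c])
a=cv2.resize(ims["side"][180:280,250:350],None,fx=4,fy=4,interpolation=cv2.INTER_CUBIC);b=cv2.resize(ims["top"][160:260,240:340],None,fx=4,fy=4,interpolation=cv2.INTER_CUBIC)
cv2.imwrite("pics/place.png",np.hstack([a,b]))
E
python3 plan.py .4838 -.0257 .069 1.416
```

```text
now [ 0.4848 -0.0268  0.0814] yaw 1.415 F [ 0.2 -0.6 -5.8] T [-0.04 -0.11  0.01] w 0.432 clk 7.8 tilt [ 0.     0.002 -1.   ] j [ 0.28  0.44 -0.43  2.04  0.28  0.71 -0.48]
twist -0.0008 | shift before twist [ 0.001  -0.0012  0.0124] | after twist [ 0.001  -0.0012  0.0124]
now [ 0.4846 -0.0267  0.0813] yaw 1.415 F [ 0.1  0.6 -6.9] T [-0.05 -0.09  0.04] w 0.438 clk 7.9 tilt [ 0.     0.002 -1.   ] j [ 0.28  0.44 -0.43  2.05  0.28  0.71 -0.48]
twist -0.0006 | shift before twist [ 0.0008 -0.0009  0.0123] | after twist [ 0.0008 -0.0009  0.0123]
```

View pics/place.png

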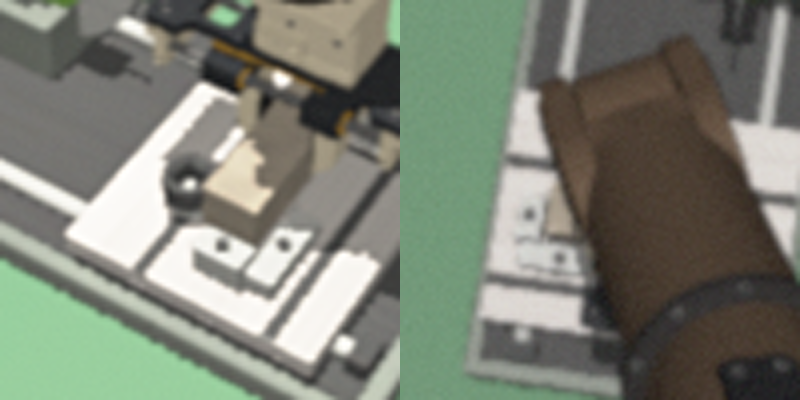

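The prism hangs just inside the fence and stop at side px ~(312,228), with the screw head clear to its left. I'm lowering it.

Emit:
move_arm:
  motion:
    - {"tx":0,"ty":0,"tz":0.006,"twist":0}
    - {"tx":0,"ty":0,"tz":0.005,"twist":0}
    - {"tx":0,"ty":0,"tz":0.002,"twist":0}
    - {"tx":0,"ty":0,"tz":0,"twist":0}
    - {"tx":0,"ty":0,"tz":0,"twist":0}

```text
clock: 8.4
position: [0.4834, -0.0266, 0.0673]
ee_rot: [-2.387, -2.042, 0.001]
force: [-3.6, -1.3, 1.1]
width: 0.433
gripper_force: 30.0
```

Emit:
move_arm:
  motion:
    - {"tx":0.001,"ty":0,"tz":0,"twist":0}
    - {"tx":0.001,"ty":0,"tz":0,"twist":0}
    - {"tx":0.001,"ty":0,"tz":0,"twist":0}
    - {"tx":0,"ty":0,"tz":0,"twist":0}
    - {"tx":0,"ty":0,"tz":0,"twist":0}

```text
clock: 8.9
position: [0.4844, -0.0241, 0.0673]
ee_rot: [2.387, 2.041, -0.0]
force: [-1.0, -4.5, 1.4]
width: 0.435
gripper_force: 30.0
```

Emit:
move_arm:
  motion:
    - {"tx":0.001,"ty":-0.001,"tz":0,"twist":0}
    - {"tx":0.001,"ty":-0.001,"tz":0,"twist":0}
    - {"tx":0,"ty":-0.001,"tz":0,"twist":0}
    - {"tx":0,"ty":0,"tz":0,"twist":0}
    - {"tx":0,"ty":0,"tz":0,"twist":0}

```text
clock: 9.4
position: [0.4823, -0.0211, 0.0673]
ee_rot: [2.387, 2.041, 0.002]
force: [2.8, -4.3, -3.7]
width: 0.431
gripper_force: 30.0
```

```bash
python3 plan.py .4814 -.0212 .067 1.416
```

```text
now [ 0.4823 -0.0211  0.0673] yaw 1.415 F [ 2.8 -4.3 -3.7] T [-1.01 -0.68 -0.11] w 0.431 clk 9.4 tilt [ 0.     0.001 -1.   ] j [ 0.26  0.45 -0.42  2.06  0.29  0.68 -0.51]
twist -0.0005 | shift before twist [-0.0002 -0.0009  0.0003] | after twist [-0.0002 -0.0009  0.0003]
```

Emit:
move_arm:
  motion:
    - {"tx":0.001,"ty":-0.001,"tz":0,"twist":0}
    - {"tx":0.001,"ty":-0.0005,"tz":0,"twist":0}
    - {"tx":0,"ty":0,"tz":0,"twist":0}
    - {"tx":0,"ty":0,"tz":0,"twist":0}

```text
clock: 9.8
position: [0.4818, -0.0211, 0.0674]
ee_rot: [2.388, 2.037, 0.001]
force: [5.2, -11.8, -4.1]
width: 0.436
gripper_force: 30.0
```

Emit:
move_arm:
  motion:
    - {"tx":0.001,"ty":-0.0005,"tz":0,"twist":0}
    - {"tx":0.001,"ty":-0.0005,"tz":0,"twist":0}
    - {"tx":0,"ty":0,"tz":0,"twist":0}
    - {"tx":0,"ty":0,"tz":0,"twist":0}

```text
clock: 10.2
position: [0.4816, -0.021, 0.0676]
ee_rot: [2.388, 2.033, -0.0]
force: [7.1, -18.5, -3.7]
width: 0.432
gripper_force: 30.0
```

Emit:
move_arm:
  motion:
    - {"tx":-0.003,"ty":0.001,"tz":0,"twist":0}
    - {"tx":0,"ty":0,"tz":0,"twist":0}

```text
clock: 10.4
position: [0.4811, -0.0209, 0.0674]
ee_rot: [2.387, 2.04, 0.001]
force: [4.2, -8.6, -3.5]
width: 0.434
gripper_force: 30.0
```

Emit:
move_arm:
  motion:
    - {"tx":0,"ty":0,"tz":0,"twist":0}
    - {"tx":0,"ty":0,"tz":0,"twist":0}
    - {"tx":0,"ty":0,"tz":0,"twist":0}
    - {"tx":0,"ty":0,"tz":0,"twist":0}
  gripper: -0.4

```text
clock: 10.8
position: [0.48, -0.0193, 0.0672]
ee_rot: [-2.386, -2.043, -0.0]
force: [0.3, 0.4, -0.1]
width: 0.69
gripper_force: 0.0
```

Emit:
move_arm:
  motion:
    - {"tx":0,"ty":0,"tz":-0.03,"twist":0}
    - {"tx":0,"ty":0,"tz":-0.05,"twist":0}
    - {"tx":0,"ty":0,"tz":-0.05,"twist":0}
    - {"tx":0,"ty":0,"tz":-0.05,"twist":0}

```text
clock: 11.2
position: [0.4795, -0.0194, 0.2492]
ee_rot: [-2.386, -2.043, -0.0]
force: [1.8, -0.8, -0.6]
width: 0.702
gripper_force: 0.0
```

```bash
python3 plan.py .411 .310 .25 .066
python3 - <<'E'
from h import *
s=(.4815,-.0202,-.1548)
for n,P in(("socket",(.0482,.055,.089)),("headbase",(.0482,.055,.069)),("camtop",(.0482,.055,.069))):
    print(n,np.round(pose(*s,[P]),4),*[np.round(proj(c,pose(*s,[P])),1) for c in("side","top")])
# cam angle: compare image with disc model; outside head in top view
import itertools
im={c:cv2.imread(f"pics/{c}0.png").astype(float).mean(2) for c in C}
def disc(c,cx,cy,r,z0,z1):
    t=np.linspace(0,2*np.pi,48);P=[(cx+r*np.cos(a),cy+r*np.sin(a),z) for a in t for z in(z0,z1)]
    return render(c,pose(*s,P))
for c in("top","side"):
    head=disc(c,.0482,.055,.022,.055,.089)>0.01
    out=[]
    for a in np.arange(.1,.75,.05):
        th=np.pi+1.75-a;m=disc(c,.0482+.009*np.cos(th),.055+.009*np.sin(th),.020,.055,.069)
        v=(m>.5)&~head; ring=(disc(c,.0482+.009*np.cos(th),.055+.009*np.sin(th),.025,.055,.06)>.5)&~(m>.5)&~head
        out.append((round(a,2),int(v.sum()),round(im[c][v].mean()),round(im[c][ring].mean())))
    print(c,out)
E
```

```text
now [ 0.4795 -0.0194  0.2492] yaw 1.416 F [ 1.8 -0.8 -0.6] T [-0.08 -0.22 -0.02] w 0.702 clk 11.2 tilt [ 0. -0. -1.] j [ 0.35  0.22 -0.51  1.85  0.12  1.1  -0.35]
twist 0.8596 | shift before twist [ 0.3149 -0.1184 -0.0006] | after twist [-0.0467 -0.3332 -0.0006]
socket [[0.5376 0.0267 0.089 ]] [[296.7 222.6]] [[285.2 199.6]]
headbase [[0.5376 0.0267 0.069 ]] [[296.8 227.5]] [[285.6 200.7]]
camtop [[0.5376 0.0267 0.069 ]] [[296.8 227.5]] [[285.6 200.7]]
top [(np.float64(0.1), 16, 183, 174), (np.float64(0.15), 15, 181, 176), (np.float64(0.2), 16, 176, 180), (np.float64(0.25), 17, 176, 178), (np.float64(0.3), 18, 174, 180), (np.float64(0.35), 17, 173, 180), (np.float64(0.4), 17, 173, 180), (np.float64(0.45), 18, 173, 181), (np.float64(0.5), 17, 172, 186), (np.float64(0.55), 16, 170, 186), (np.float64(0.6), 17, 171, 185), (np.float64(0.65), 18, 171, 187), (np.float64(0.7), 17, 170, 187)]<stdin>:17: RuntimeWarning: Mean of empty slice.
  ret = ret.dtype.type(ret / rcount)
Traceback (most recent call last):
ValueError: cannot convert float NaN to integer
```

The prism is released: stop contact came at the expected position. Next is the large key.

Emit:
move_arm:
  motion:
    - {"tx":0,"ty":0,"tz":0,"twist":-0.07}
    - {"tx":0,"ty":0,"tz":0,"twist":-0.071}
    - {"tx":0.0417,"ty":-0.0058,"tz":0,"twist":0}
    - {"tx":0.0417,"ty":-0.0058,"tz":0,"twist":0}
    - {"tx":0.0417,"ty":-0.0058,"tz":0,"twist":0}
    - {"tx":0.0417,"ty":-0.0058,"tz":0,"twist":0}
    - {"tx":0.0417,"ty":-0.0058,"tz":0,"twist":0}
    - {"tx":0.0417,"ty":-0.0058,"tz":0,"twist":0}
    - {"tx":0.0417,"ty":-0.0058,"tz":0,"twist":0}
    - {"tx":0.0417,"ty":-0.0058,"tz":0,"twist":0}
    - {"tx":0,"ty":0,"tz":0,"twist":0}
    - {"tx":0,"ty":0,"tz":0,"twist":0}

```text
clock: 12.4
position: [0.4109, 0.3109, 0.247]
ee_rot: [-2.143, -2.297, 0.001]
force: [0.3, -0.2, -0.8]
width: 0.698
gripper_force: 0.0
```

```bash
python3 plan.py .411 .310 .108 1.637
python3 - <<'E'
from h import *
ims={c:arm.get_image(c)[:,:,::-1] for c in("side","top")}
for c in ims: cv2.imwrite(f"pics/{c}3.png",ims[c])
a=cv2.resize(ims["side"][200:300,240:340],None,fx=4,fy=4,interpolation=cv2.INTER_CUBIC);b=cv2.resize(ims["top"][160:260,240:340],None,fx=4,fy=4,interpolation=cv2.INTER_CUBIC)
cv2.imwrite("pics/placed.png",np.hstack([a,b]))
I=ims;P=box(.16,.04,0,.04);x0=[.4815,-.0202,1.416,.055]
for c in I: I[c]=I[c].astype(float)
for cams in(("top",),("side",)):
    ms={}
    for c in cams:
        im=I[c];k=cv2.dilate((render(c,pose(x0[0],x0[1],x0[2],P,x0[3]))>0).astype(np.uint8),np.ones((7,7)))
        ms[c]=np.clip((im[...,2]-im[...,0]-12)/15,0,1)*k
    print(cams,*[np.round(v,4) for v in fit(ms,P,x0,False)])
E
```

```text
now [0.4109 0.3109 0.247 ] yaw 1.64 F [ 0.3 -0.2 -0.8] T [-0.06 -0.12 -0.02] w 0.698 clk 12.4 tilt [ 0.    -0.001 -1.   ] j [-0.2   0.32 -0.7   1.76  0.23  1.14 -0.91]
twist 0.002 | shift before twist [-9.00e-04  1.00e-04  1.39e-01] | after twist [-9.00e-04  1.00e-04  1.39e-01]
('top',) [ 0.4838 -0.0214  1.4052  0.0612] 66.4946
('side',) [ 0.488  -0.0158  1.3979  0.0513] 300.2366
```

View pics/placed.png

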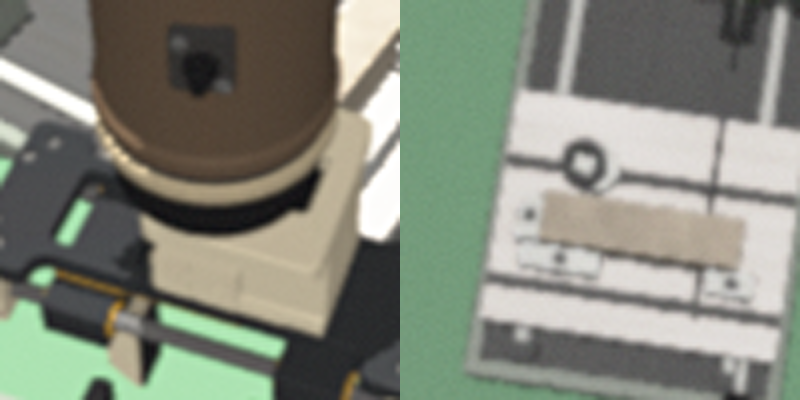

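The prism lies along the fence with its end by the stop (top px ~(375–425, 210–225)), and the screw head is clear of it. I'm descending onto the key's T bar.

Emit:
move_arm:
  motion:
    - {"tx":-0.001,"ty":0,"tz":0.045,"twist":0}
    - {"tx":0,"ty":0,"tz":0.045,"twist":0}
    - {"tx":0,"ty":0,"tz":0.03,"twist":0}
    - {"tx":0,"ty":0,"tz":0.018,"twist":0}
    - {"tx":0,"ty":0,"tz":0,"twist":0}
    - {"tx":0,"ty":0,"tz":0,"twist":0}

```text
clock: 13.1
position: [0.4125, 0.3081, 0.1097]
ee_rot: [2.148, 2.292, -0.0]
force: [0.3, 0.6, 0.1]
width: 0.698
gripper_force: 0.0
```

Emit:
move_arm:
  motion:
    - {"tx":0,"ty":0,"tz":0,"twist":0}
    - {"tx":0,"ty":0,"tz":0,"twist":0}
    - {"tx":0,"ty":0,"tz":0,"twist":0}
    - {"tx":0,"ty":0,"tz":0,"twist":0}
    - {"tx":0,"ty":0,"tz":0,"twist":0}
    - {"tx":0,"ty":0,"tz":0,"twist":0}
    - {"tx":0,"ty":0,"tz":0,"twist":0}
    - {"tx":0,"ty":0,"tz":0,"twist":0}
  gripper: 1
  squeeze: 60

```text
clock: 13.9
position: [0.4119, 0.3089, 0.1092]
ee_rot: [2.147, 2.294, -0.0]
force: [0.7, -0.8, 0.3]
width: 0.19
gripper_force: 60.0
```

```bash
python3 plan.py .411 .310 .208 1.637
python3 - <<'E'
import cv2,numpy as np
a=cv2.imread("pics/top3.png");c=cv2.imread("pics/side0.png")
f=lambda im,u,v:cv2.resize(im[v-10:v+11,u-10:u+11],(399,399),interpolation=cv2.INTER_CUBIC)
cv2.imwrite("pics/sock.png",np.hstack([f(a,286,200),f(c,297,224)]))
E
```

```text
now [0.4119 0.3089 0.1092] yaw 1.637 F [ 0.7 -0.8  0.3] T [-0.05 -0.14  0.  ] w 0.19 clk 13.9 tilt [-0.  0. -1.] j [-0.27  0.48 -0.63  1.94  0.37  0.85 -1.04]
twist -0.0 | shift before twist [ 0.0011 -0.0008 -0.0988] | after twist [ 0.0011 -0.0008 -0.0988]
```

View pics/sock.png

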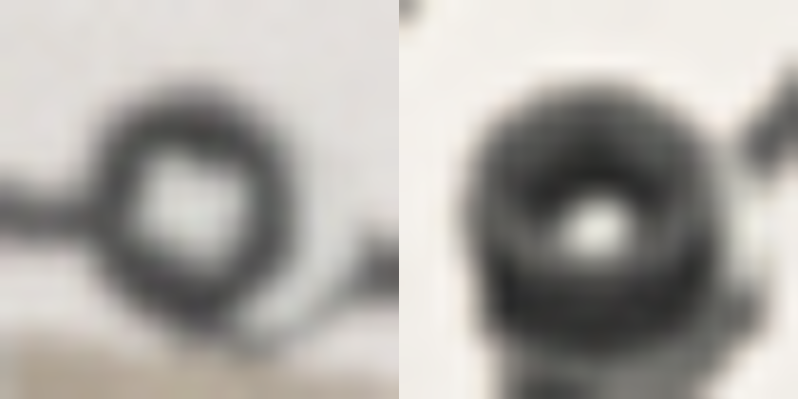

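The socket's bright opening looks turned about 30° clockwise and the cam bulges to the lower right, so the screw angle is about 0.35 rad. I'm lifting the key.

Emit:
move_arm:
  motion:
    - {"tx":0,"ty":0,"tz":-0.02,"twist":0}
    - {"tx":0,"ty":0,"tz":-0.04,"twist":0}
    - {"tx":0,"ty":0,"tz":-0.045,"twist":0}
    - {"tx":0,"ty":0,"tz":0,"twist":-0.091}
    - {"tx":0,"ty":0,"tz":0,"twist":-0.091}
    - {"tx":0,"ty":0,"tz":0,"twist":-0.091}
    - {"tx":0,"ty":0,"tz":0,"twist":-0.091}
    - {"tx":0,"ty":0,"tz":0,"twist":-0.091}
    - {"tx":0,"ty":0,"tz":0,"twist":-0.091}
    - {"tx":0,"ty":0,"tz":0,"twist":-0.091}
    - {"tx":0,"ty":0,"tz":0,"twist":0}
    - {"tx":0,"ty":0,"tz":0,"twist":0}

```text
clock: 15.1
position: [0.4118, 0.3086, 0.2139]
ee_rot: [-0.79, -3.04, 0.001]
force: [0.3, 0.3, -2.2]
width: 0.187
gripper_force: 60.0
```

```bash
python3 plan.py .5385 .0262 .214 2.637
```

```text
now [0.4118 0.3086 0.2139] yaw 2.633 F [ 0.3  0.3 -2.2] T [ 0.03 -0.13  0.01] w 0.187 clk 15.1 tilt [ 0.001 -0.001 -1.   ] j [-0.06  0.42 -0.92  1.8   0.37  1.11 -0.05]
twist -0.0025 | shift before twist [-2.482e-01 -1.850e-01 -1.000e-04] | after twist [-2.475e-01 -1.860e-01 -1.000e-04]
```

Emit:
move_arm:
  motion:
    - {"tx":-0.0355,"ty":-0.0265,"tz":0,"twist":0}
    - {"tx":-0.0355,"ty":-0.0265,"tz":0,"twist":0}
    - {"tx":-0.0355,"ty":-0.0265,"tz":0,"twist":0}
    - {"tx":-0.0355,"ty":-0.0265,"tz":0,"twist":0}
    - {"tx":-0.0355,"ty":-0.0265,"tz":0,"twist":0}
    - {"tx":-0.0355,"ty":-0.0265,"tz":0,"twist":0}
    - {"tx":-0.0352,"ty":-0.026,"tz":0,"twist":0}
    - {"tx":0,"ty":0,"tz":0,"twist":0}
    - {"tx":0,"ty":0,"tz":0,"twist":0}
    - {"tx":0,"ty":0,"tz":0,"twist":0}

```text
clock: 16.1
position: [0.5394, 0.0283, 0.2143]
ee_rot: [-0.784, -3.042, -0.001]
force: [-1.2, 1.4, -1.6]
width: 0.191
gripper_force: 60.0
```

```bash
python3 plan.py .5385 .0262 .20 2.637; python3 - <<'E'
from h import *
im=arm.get_image("side")[:,:,::-1];cv2.imwrite("pics/side4.png",im)
s=arm.observe();p=s["position"]
for dz in(0,-.0942+.025,-.0942): print(dz,np.round(proj("side",p+[0,0,dz]),1))
for q in("key_tip","socket","key_large"): print(q,[(round(d["point"][0]*640,1),round(d["point"][1]*400,1),round(d["conf"],2)) for d in arm.place_of("side",q)[:2]])
cv2.imwrite("pics/tip.png",cv2.resize(im[150:250,240:360],None,fx=5,fy=5,interpolation=cv2.INTER_CUBIC))
E
```

```text
now [0.5394 0.0283 0.2143] yaw 2.637 F [-1.2  1.4 -1.6] T [ 0.08 -0.14 -0.06] w 0.191 clk 16.1 tilt [ 0.  0. -1.] j [ 0.48  0.45 -0.87  1.75  0.38  1.12  0.56]
twist 0.0001 | shift before twist [-0.0002 -0.0022  0.0143] | after twist [-0.0002 -0.0022  0.0143]
0 [[295.4 188.8]]
-0.06920000000000001 [[295.7 208.4]]
-0.0942 [[295.8 215. ]]
key_tip [(298.8, 216.9, 0.95), (299.2, 225.1, 0.73)]
socket [(294.5, 223.8, 0.73)]
key_large [(292.9, 191.6, 0.87)]
```

View pics/tip.png

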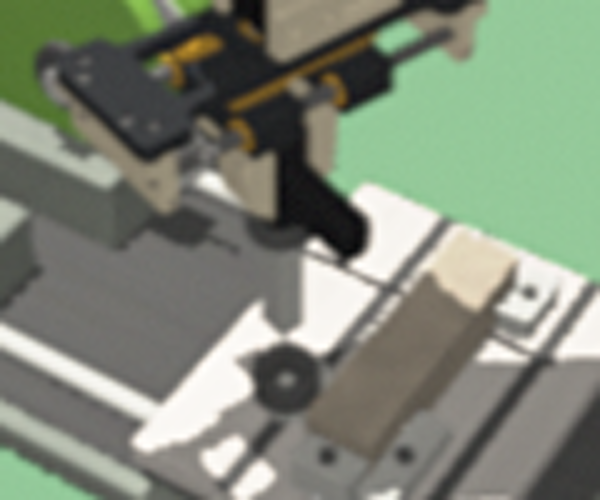

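The key tip is at side px ~(296.6,216), straight above the screw head at (296.6,223), as predicted. Descending.

Emit:
move_arm:
  motion:
    - {"tx":0,"ty":-0.002,"tz":0.013,"twist":0}
    - {"tx":0,"ty":0,"tz":0.012,"twist":0}
    - {"tx":0,"ty":0,"tz":0.004,"twist":0}
    - {"tx":0,"ty":0,"tz":0.003,"twist":0}
    - {"tx":0,"ty":0,"tz":0.002,"twist":0}
    - {"tx":0,"ty":0,"tz":0,"twist":0}
    - {"tx":0,"ty":0,"tz":0,"twist":0}

```text
clock: 17.0
position: [0.5391, 0.0253, 0.1805]
ee_rot: [0.783, 3.042, 0.0]
force: [-0.4, -0.7, -3.0]
width: 0.19
gripper_force: 60.0
```

```bash
python3 plan.py .538 .0262 .164 2.637
```

```text
now [0.5391 0.0253 0.1805] yaw 2.637 F [-0.4 -0.7 -3. ] T [ 0.04 -0.19  0.02] w 0.19 clk 17.0 tilt [-0.  0. -1.] j [ 0.47  0.48 -0.85  1.79  0.41  1.06  0.53]
twist 0.0003 | shift before twist [0.0014 0.0002 0.0165] | after twist [0.0014 0.0002 0.0165]
```

Emit:
move_arm:
  motion:
    - {"tx":0.001,"ty":0,"tz":0.003,"twist":0}
    - {"tx":0,"ty":0,"tz":0.003,"twist":0}
    - {"tx":0,"ty":0,"tz":0.001,"twist":0}
    - {"tx":0,"ty":0,"tz":0,"twist":0}

```text
clock: 17.4
position: [0.5381, 0.0256, 0.1731]
ee_rot: [0.784, 3.042, -0.0]
force: [0.4, -0.5, -2.5]
width: 0.192
gripper_force: 60.0
```

```bash
python3 plan.py .538 .0262 .164 2.637
```

```text
now [0.5381 0.0256 0.1731] yaw 2.637 F [ 0.4 -0.5 -2.5] T [ 0.05 -0.29 -0.04] w 0.192 clk 17.4 tilt [-0. -0. -1.] j [ 0.47  0.49 -0.85  1.8   0.42  1.04  0.52]
twist 0.0003 | shift before twist [0.0003 0.0005 0.0091] | after twist [0.0003 0.0005 0.0091]
```

Emit:
move_arm:
  motion:
    - {"tx":0,"ty":0,"tz":0.003,"twist":0}
    - {"tx":0,"ty":0,"tz":0.003,"twist":0}
    - {"tx":0,"ty":0,"tz":0.001,"twist":0}
    - {"tx":0,"ty":0,"tz":0,"twist":0}
    - {"tx":0,"ty":0,"tz":0,"twist":0}

```text
clock: 17.9
position: [0.5383, 0.0257, 0.1662]
ee_rot: [0.783, 3.042, 0.0]
force: [3.9, 0.6, -4.2]
width: 0.194
gripper_force: 60.0
```

```bash
python3 plan.py .538 .0262 .164 2.637
```

```text
now [0.5383 0.0257 0.1662] yaw 2.637 F [ 3.9  0.6 -4.2] T [-0.01 -1.18 -0.03] w 0.194 clk 17.9 tilt [-0.  0. -1.] j [ 0.46  0.49 -0.84  1.81  0.43  1.03  0.52]
twist 0.0003 | shift before twist [0.0005 0.0003 0.0022] | after twist [0.0005 0.0003 0.0022]
```

Emit:
move_arm:
  motion:
    - {"tx":-0.0007,"ty":0.0004,"tz":0,"twist":0.05}
    - {"tx":0,"ty":0,"tz":0,"twist":0.07}
    - {"tx":0,"ty":0,"tz":0,"twist":0.07}
    - {"tx":0,"ty":0,"tz":0,"twist":0.07}
    - {"tx":0,"ty":0,"tz":0,"twist":0.07}
    - {"tx":0,"ty":0,"tz":0,"twist":0.07}
    - {"tx":0,"ty":0,"tz":0,"twist":0.07}
    - {"tx":0,"ty":0,"tz":0,"twist":0.06}
    - {"tx":0,"ty":0,"tz":0,"twist":0}

```text
clock: 18.8
position: [0.538, 0.0251, 0.1661]
ee_rot: [-1.948, -2.464, 0.003]
force: [-1.0, -3.0, -0.1]
width: 0.187
gripper_force: 60.0
```

```bash
python3 plan.py .538 .0262 .166 1.3
```

```text
now [0.538  0.0251 0.1661] yaw 1.803 F [-1.  -3.  -0.1] T [-0.83  0.15  0.14] w 0.187 clk 18.8 tilt [-0.001 -0.002 -1.   ] j [ 0.33  0.44 -0.64  1.82  0.31  0.99 -0.21]
twist 0.3205 | shift before twist [0.0011 0.0003 0.0001] | after twist [ 0.0011 -0.0003  0.0001]
```

Emit:
move_arm:
  motion:
    - {"tx":0.0005,"ty":0,"tz":0,"twist":0.05}
    - {"tx":0,"ty":0,"tz":0,"twist":0.05}
    - {"tx":0,"ty":0,"tz":0,"twist":0.05}
    - {"tx":0,"ty":0,"tz":0,"twist":0.05}
    - {"tx":0,"ty":0,"tz":0,"twist":0}
    - {"tx":0,"ty":0,"tz":0,"twist":0}

```text
clock: 19.4
position: [0.5377, 0.0254, 0.166]
ee_rot: [-2.304, -2.135, 0.004]
force: [-3.7, -4.3, 3.3]
width: 0.19
gripper_force: 60.0
```

```bash
python3 plan.py .538 .0262 .166 1.3
```

```text
now [0.5377 0.0254 0.166 ] yaw 1.495 F [-3.7 -4.3  3.3] T [-1.37  0.91  0.2 ] w 0.19 clk 19.4 tilt [-0.002 -0.002 -1.   ] j [ 0.28  0.42 -0.57  1.82  0.27  0.97 -0.48]
twist 0.1241 | shift before twist [0.0008 0.0002 0.    ] | after twist [0.0008 0.0001 0.    ]
```

Emit:
move_arm:
  motion:
    - {"tx":0,"ty":0,"tz":0,"twist":0.04}
    - {"tx":0,"ty":0,"tz":0,"twist":0.04}
    - {"tx":0,"ty":0,"tz":0,"twist":0.04}
    - {"tx":0,"ty":0,"tz":0,"twist":0}
    - {"tx":0,"ty":0,"tz":0,"twist":0}

```text
clock: 19.9
position: [0.5375, 0.0255, 0.166]
ee_rot: [-2.494, -1.91, 0.005]
force: [-3.8, -4.3, 2.5]
width: 0.194
gripper_force: 60.1
```

```bash
python3 plan.py .538 .0262 .166 1.3
```

```text
now [0.5375 0.0255 0.166 ] yaw 1.307 F [-3.8 -4.3  2.5] T [-1.43  1.11  0.53] w 0.194 clk 19.9 tilt [-0.002 -0.002 -1.   ] j [ 0.24  0.41 -0.52  1.83  0.25  0.97 -0.65]
twist 0.0046 | shift before twist [ 0.0008  0.0003 -0.    ] | after twist [ 0.0008  0.0003 -0.    ]
```

Emit:
move_arm:
  motion:
    - {"tx":0,"ty":0,"tz":0,"twist":0.03}
    - {"tx":0,"ty":0,"tz":0,"twist":0.03}
    - {"tx":0,"ty":0,"tz":0,"twist":0}
    - {"tx":0,"ty":0,"tz":0,"twist":0}

```text
clock: 20.3
position: [0.5375, 0.0256, 0.166]
ee_rot: [-2.581, -1.792, 0.005]
force: [-4.9, -3.7, 3.0]
width: 0.194
gripper_force: 60.3
```

```bash
python3 plan.py .538 .0262 .166 1.2;python3 - <<'E'
from h import *
im=arm.get_image("side")[:,:,::-1];cv2.imwrite("pics/side5.png",im)
cv2.imwrite("pics/turn.png",cv2.resize(im[150:250,240:360],None,fx=5,fy=5,interpolation=cv2.INTER_CUBIC))
E
```

```text
now [0.5375 0.0256 0.166 ] yaw 1.214 F [-4.9 -3.7  3. ] T [-1.37  1.16  0.79] w 0.194 clk 20.3 tilt [-0.002 -0.002 -1.   ] j [ 0.23  0.41 -0.5   1.83  0.24  0.97 -0.73]
twist 0.0087 | shift before twist [ 0.0008  0.0003 -0.    ] | after twist [ 0.0008  0.0003 -0.    ]
```

View pics/turn.png

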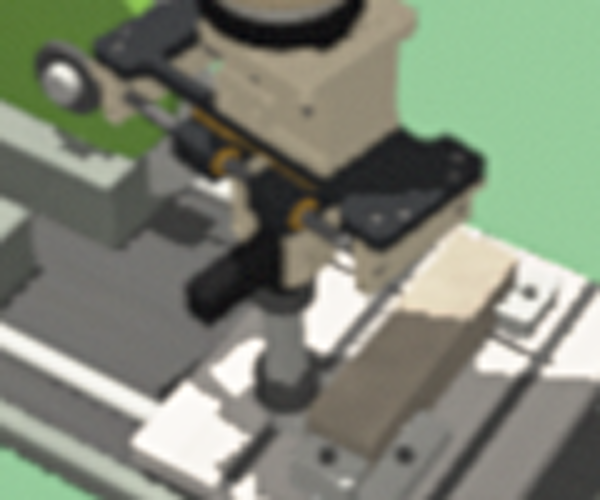

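The key stands in the socket and has turned it; the torque has risen to 0.79 N m, and the prism is still in place. A little further.

Emit:
move_arm:
  motion:
    - {"tx":0,"ty":0,"tz":0,"twist":0.025}
    - {"tx":0,"ty":0,"tz":0,"twist":0.025}
    - {"tx":0,"ty":0,"tz":0,"twist":0}
    - {"tx":0,"ty":0,"tz":0,"twist":0}

```text
clock: 20.75
position: [0.5375, 0.0257, 0.1659]
ee_rot: [2.648, 1.69, -0.004]
force: [-3.8, -4.0, 3.7]
width: 0.19
gripper_force: 60.5
```

```bash
python3 plan.py .538 .0262 .166 1.2
```

```text
now [0.5375 0.0257 0.1659] yaw 1.136 F [-3.8 -4.   3.7] T [-1.31  1.06  1.01] w 0.19 clk 20.75 tilt [-0.002 -0.001 -1.   ] j [ 0.22  0.41 -0.48  1.83  0.23  0.96 -0.8 ]
twist -0.0409 | shift before twist [ 0.0006  0.0002 -0.0001] | after twist [ 0.0006  0.0003 -0.0001]
```

Emit:
move_arm:
  motion:
    - {"tx":0.0005,"ty":0,"tz":0,"twist":-0.03}
    - {"tx":0,"ty":0,"tz":0,"twist":-0.02}
    - {"tx":0,"ty":0,"tz":0,"twist":0}

```text
clock: 21.05
position: [0.5376, 0.0257, 0.1659]
ee_rot: [-2.581, -1.791, 0.005]
force: [-4.2, -4.8, 2.8]
width: 0.19
gripper_force: 60.0
```

```bash
python3 plan.py .538 .0262 .166 1.2
```

```text
now [0.5376 0.0257 0.1659] yaw 1.213 F [-4.2 -4.8  2.8] T [-1.57  1.31  0.27] w 0.19 clk 21.05 tilt [-0.003 -0.002 -1.   ] j [ 0.23  0.41 -0.5   1.83  0.24  0.97 -0.73]
twist 0.0086 | shift before twist [ 0.0006  0.0002 -0.0001] | after twist [ 0.0006  0.0002 -0.0001]
```

Emit:
move_arm:
  motion:
    - {"tx":-0.001,"ty":-0.0004,"tz":0,"twist":-0.03}
    - {"tx":0,"ty":0,"tz":0,"twist":0}
    - {"tx":0,"ty":0,"tz":0,"twist":0}

```text
clock: 21.35
position: [0.5374, 0.0254, 0.1659]
ee_rot: [-2.542, -1.846, 0.003]
force: [-3.7, -4.2, 0.9]
width: 0.19
gripper_force: 60.0
```

```bash
python3 plan.py .538 .0262 .166 1.2
```

```text
now [0.5374 0.0254 0.1659] yaw 1.256 F [-3.7 -4.2  0.9] T [-1.28  1.03  0.2 ] w 0.19 clk 21.35 tilt [-0.001 -0.001 -1.   ] j [ 0.24  0.41 -0.51  1.83  0.24  0.97 -0.69]
twist 0.0358 | shift before twist [ 0.0009  0.0003 -0.0001] | after twist [ 0.0009  0.0002 -0.0001]
```

Emit:
move_arm:
  motion:
    - {"tx":0,"ty":0,"tz":-0.004,"twist":0}
    - {"tx":0,"ty":0,"tz":-0.008,"twist":0}
    - {"tx":0,"ty":0,"tz":-0.015,"twist":0}
    - {"tx":0,"ty":0,"tz":-0.025,"twist":0}
    - {"tx":0,"ty":0,"tz":0,"twist":0}
    - {"tx":0,"ty":0,"tz":0,"twist":0}

```text
clock: 21.95
position: [0.539, 0.0268, 0.219]
ee_rot: [2.542, 1.845, 0.004]
force: [0.8, 0.2, -2.1]
width: 0.193
gripper_force: 60.0
```

```bash
python3 plan.py .4119 .3089 .216 1.637; python3 - <<'E'
from h import *
im=arm.get_image("side")[:,:,::-1].astype(float);cv2.imwrite("pics/side6.png",im)
# prism silhouette check (side), key tip, T-bar fit
P=box(.16,.04,0,.04);x0=[.4815,-.0202,1.416,.055]
p=arm.observe()["position"]
print("pred tip",np.round(proj("side",p+[0,0,-.0942]),1))
for q in("key_tip","socket","cam","prism"): print(q,[(round(d["point"][0]*640,1),round(d["point"][1]*400,1),round(d["conf"],2)) for d in arm.place_of("side",q)[:2]])
print("prism pred",np.round(proj("side",np.array([.4815,-.0202,.055])),1))
E
```

```text
now [0.539  0.0268 0.219 ] yaw 1.256 F [ 0.8  0.2 -2.1] T [-0.04 -0.04 -0.03] w 0.193 clk 21.95 tilt [ 0.002  0.002 -1.   ] j [ 0.25  0.36 -0.53  1.76  0.2   1.08 -0.66]
twist -0.2426 | shift before twist [ 0.2288 -0.2082  0.003 ] | after twist [ 0.2899 -0.1081  0.003 ]
pred tip [[296.5 213.6]]
key_tip [(298.4, 214.2, 0.82)]
socket [(296.4, 223.9, 0.73)]
cam [(297.0, 228.3, 0.56)]
prism [(322.5, 225.4, 0.86), (259.8, 324.8, 0.64)]
prism pred [[322.4 225.2]][ WARN:0@1.204] global loadsave.cpp:1063 imwrite_ Unsupported depth image for selected encoder is fallbacked to CV_8U.
```

Emit:
move_arm:
  motion:
    - {"tx":0,"ty":0,"tz":-0.015,"twist":-0.081}
    - {"tx":0,"ty":0,"tz":-0.015,"twist":-0.081}
    - {"tx":0,"ty":0,"tz":-0.01,"twist":-0.081}
    - {"tx":0.0414,"ty":-0.0154,"tz":0,"twist":0}
    - {"tx":0.0414,"ty":-0.0154,"tz":0,"twist":0}
    - {"tx":0.0414,"ty":-0.0154,"tz":0,"twist":0}
    - {"tx":0.0414,"ty":-0.0154,"tz":0,"twist":0}
    - {"tx":0.0414,"ty":-0.0154,"tz":0,"twist":0}
    - {"tx":0.0414,"ty":-0.0154,"tz":0,"twist":0}
    - {"tx":0.0414,"ty":-0.0154,"tz":0,"twist":0}
    - {"tx":0,"ty":0,"tz":0,"twist":0}
    - {"tx":0,"ty":0,"tz":0,"twist":0}

```text
clock: 23.4
position: [0.4106, 0.3089, 0.2578]
ee_rot: [-2.143, -2.297, 0.001]
force: [0.0, -1.3, -3.4]
width: 0.194
gripper_force: 60.0
```

```bash
python3 plan.py .4119 .3089 .1092 1.637; python3 - <<'E'
from h import *
im=arm.get_image("top")[:,:,::-1];cv2.imwrite("pics/top7.png",im)
print(im[190:212,274:298].mean(2).round().astype(int))
im=im.astype(float);P=box(.16,.04,0,.04);x0=[.4815,-.0202,1.416,.055]
k=cv2.dilate((render("top",pose(x0[0],x0[1],x0[2],P,x0[3]))>0).astype(np.uint8),np.ones((7,7)))
print(*fit({"top":np.clip((im[...,2]-im[...,0]-12)/15,0,1)*k},P,x0,False))
E
```

```text
now [0.4106 0.3089 0.2578] yaw 1.64 F [ 0.  -1.3 -3.4] T [-0.06 -0.17 -0.05] w 0.194 clk 23.4 tilt [-0.    -0.001 -1.   ] j [-0.17  0.32 -0.74  1.75  0.23  1.16 -0.91]
twist 0.002 | shift before twist [-1.000e-04  1.500e-03  1.486e-01] | after twist [-1.000e-04  1.500e-03  1.486e-01]
[[219 220 223 222 221 222 223 222 221 224 224 223 224 223 223 225 224 223
  223 224 223 223 223 223]
 [216 219 218 218 221 221 220 221 222 223 224 222 224 222 224 223 225 223
  223 223 224 223 222 222]
 [216 219 218 217 220 219 218 220 219 221 220 222 221 222 222 224 223 224
  224 223 223 222 223 222]
 [218 219 220 218 217 219 220 220 218 215 215 211 212 214 217 220 224 222
  222 222 223 222 224 224]
 [219 218 219 219 217 221 220 217 212 201 180 174 169 176 193 213 222 222
  221 221 222 220 221 221]
 [218 220 217 220 221 221 214 202 173 149 126 118 116 127 155 186 214 220
  222 222 221 222 221 222]
 [220 220 219 221 220 218 203 167 124  95  79  76  78  87 108 146 184 213
  222 222 223 223 221 222]
 [219 220 219 220 219 216 188 133  90  69  68  65  67  70  79 106 146 187
  217 223 223 222 222 222]
 [202 2
[... 775 characters left out ...]
 171 172 158 135 124 124]
 [220 219 216 215 216 209 198 184 182 158 123 110 116 138 169 186 196 189
  179 201 203 190 185 184]
 [216 211 201 191 191 187 182 176 194 191 175 171 176 182 200 202 190 176
  193 211 215 214 214 214]
 [207 192 176 170 168 169 166 166 181 185 182 187 192 190 194 192 171 167
  200 216 220 220 220 221]
 [206 190 171 160 160 164 162 164 170 171 173 176 181 178 182 178 164 167
  189 197 204 213 218 219]
 [210 193 172 160 160 161 163 165 165 169 170 170 172 171 170 167 162 164
  170 177 183 193 195 193]
 [203 194 171 159 157 160 164 163 165 169 167 169 169 169 168 164 159 157
  158 164 163 171 170 167]]
[ 0.48389622 -0.02122413  1.4013482   0.06312965] 68.24585928489043
```

```bash
python3 - <<'E'
from h import *
s=(.4815,-.0202,-.1548)
def sq(h,a,z):
    t=-a+np.arange(4)*np.pi/2+np.pi/4;return pose(*s,[(.0482+h*2**.5*np.cos(q),.055+h*2**.5*np.sin(q),z) for q in t])
yy,xx=np.mgrid[:400,:640]
for f in("top0","top3","top7"):
    g=cv2.imread(f"pics/{f}.png").astype(float).mean(2)
    best=[]
    for a in np.arange(0,1.571,.05):
        for h in(.0075,.0085,.0095):
            R=None
            for du in np.arange(-1.2,1.3,.3):
                for dv in np.arange(-1.2,1.3,.3):
                    if R is None: R=render("top",sq(h,a,.08))
                    Q=cv2.GaussianBlur(cv2.warpAffine(R,np.float64([[1,0,du],[0,1,dv]]),(640,400)),(0,0),.7)
                    m=np.hypot(xx-285.6-du,yy-200.8-dv)<4.3
                    A=np.c_[Q[m],np.ones(m.sum())];c,r,_,_=np.linalg.lstsq(A,g[m],rcond=None)
                    best.append((r[0]/g[m].var()/m.sum(),round(a,2),h,round(du,1),round(dv,1)))
    best.sort();print(f,best[:2])
    d={};[d.setdefault(b[1],round(b[0],3)) for b in best];print(sorted(d.items()))
E
```

```text
top0 [(np.float64(0.04799023516306207), np.float64(0.25), 0.0075, np.float64(0.3), np.float64(0.6)), (np.float64(0.049235442639360395), np.float64(0.15), 0.0075, np.float64(0.3), np.float64(0.6))]
[(np.float64(0.0), np.float64(0.054)), (np.float64(0.05), np.float64(0.052)), (np.float64(0.1), np.float64(0.049)), (np.float64(0.15), np.float64(0.049)), (np.float64(0.2), np.float64(0.05)), (np.float64(0.25), np.float64(0.048)), (np.float64(0.3), np.float64(0.05)), (np.float64(0.35), np.float64(0.05)), (np.float64(0.4), np.float64(0.057)), (np.float64(0.45), np.float64(0.063)), (np.float64(0.5), np.float64(0.063)), (np.float64(0.55), np.float64(0.066)), (np.float64(0.6), np.float64(0.068)), (np.float64(0.65), np.float64(0.076)), (np.float64(0.7), np.float64(0.076)), (np.float64(0.75), np.float64(0.079)), (np.float64(0.8), np.float64(0.082)), (np.float64(0.85), np.float64(0.087)), (np.float64(0.9), np.float64(0.086)), (np.float64(0.95), np.float64(0.086)), (np.float64(1.0), np.float64(0.09)), (np.float64(1.05), np.float64(0.089)), (np.float64(1.1), np.float64(0.086)), (np.float64(1.15), np
[... 2471 characters left out ...]
0.086)), (np.float64(0.7), np.float64(0.083)), (np.float64(0.75), np.float64(0.085)), (np.float64(0.8), np.float64(0.084)), (np.float64(0.85), np.float64(0.086)), (np.float64(0.9), np.float64(0.078)), (np.float64(0.95), np.float64(0.072)), (np.float64(1.0), np.float64(0.075)), (np.float64(1.05), np.float64(0.071)), (np.float64(1.1), np.float64(0.066)), (np.float64(1.15), np.float64(0.063)), (np.float64(1.2), np.float64(0.061)), (np.float64(1.25), np.float64(0.056)), (np.float64(1.3), np.float64(0.053)), (np.float64(1.35), np.float64(0.051)), (np.float64(1.4), np.float64(0.054)), (np.float64(1.45), np.float64(0.049)), (np.float64(1.5), np.float64(0.05)), (np.float64(1.55), np.float64(0.052))]
```

The socket's imaged rotation (about 1.25 rad, to ~1.47) and the 1 N m torque agree that the cam grips. Next I put the key back.

Emit:
move_arm:
  motion:
    - {"tx":0,"ty":0.0012,"tz":0.04,"twist":0}
    - {"tx":0,"ty":0,"tz":0.015,"twist":0}
    - {"tx":0,"ty":0,"tz":0.012,"twist":0}
    - {"tx":0,"ty":0,"tz":0.012,"twist":0}
    - {"tx":0,"ty":0,"tz":0.01,"twist":0}
    - {"tx":0,"ty":0,"tz":0,"twist":0}

```text
clock: 24.05
position: [0.4125, 0.3073, 0.1682]
ee_rot: [-2.147, -2.293, 0.002]
force: [-0.6, 0.0, -2.9]
width: 0.192
gripper_force: 60.0
```

```bash
python3 plan.py .4119 .3089 .1092 1.637
```

```text
now [0.4125 0.3073 0.1682] yaw 1.636 F [-0.6  0.  -2.9] T [ 0.01 -0.12  0.02] w 0.192 clk 24.05 tilt [-0.001 -0.001 -1.   ] j [-0.21  0.41 -0.7   1.87  0.32  0.98 -0.99]
twist -0.0004 | shift before twist [ 0.0017 -0.0005  0.059 ] | after twist [ 0.0017 -0.0005  0.059 ]
```

In the hole without contact; lowering the rest.

Emit:
move_arm:
  motion:
    - {"tx":0.001,"ty":0,"tz":0.02,"twist":0}
    - {"tx":0,"ty":0,"tz":0.02,"twist":0}
    - {"tx":0,"ty":0,"tz":0.013,"twist":0}
    - {"tx":0,"ty":0,"tz":0,"twist":0}
    - {"tx":0,"ty":0,"tz":0.0045,"twist":0}
    - {"tx":0,"ty":0,"tz":0.001,"twist":0}
    - {"tx":0,"ty":0,"tz":0,"twist":0}
    - {"tx":0,"ty":0,"tz":0,"twist":0}

```text
clock: 24.85
position: [0.4129, 0.3092, 0.1112]
ee_rot: [2.147, 2.293, 0.001]
force: [-0.2, -0.0, -2.3]
width: 0.189
gripper_force: 60.0
```

```bash
python3 plan.py .4119 .3089 .1092 1.637
```

```text
now [0.4129 0.3092 0.1112] yaw 1.637 F [-0.2 -0.  -2.3] T [-0.07 -0.08  0.01] w 0.189 clk 24.85 tilt [ 0.     0.001 -1.   ] j [-0.25  0.48 -0.66  1.93  0.39  0.86 -1.05]
twist -0.0001 | shift before twist [-0.0003 -0.001   0.002 ] | after twist [-0.0003 -0.001   0.002 ]
```

Emit:
move_arm:
  motion:
    - {"tx":0,"ty":-0.001,"tz":0.001,"twist":0}
    - {"tx":0,"ty":0,"tz":0.0015,"twist":0}
    - {"tx":0,"ty":0,"tz":0,"twist":0}
    - {"tx":0,"ty":0,"tz":0,"twist":0}

```text
clock: 25.25
position: [0.4117, 0.3092, 0.1092]
ee_rot: [2.146, 2.293, 0.001]
force: [-2.2, -2.9, 10.3]
width: 0.189
gripper_force: 60.0
```

```bash
python3 plan.py .4119 .3089 .1092 1.637
```

```text
now [0.4117 0.3092 0.1092] yaw 1.637 F [-2.2 -2.9 10.3] T [-0.66  0.56  0.04] w 0.189 clk 25.25 tilt [-0.     0.001 -1.   ] j [-0.25  0.48 -0.66  1.94  0.39  0.85 -1.06]
twist -0.0 | shift before twist [-0.0003  0.0002  0.    ] | after twist [-0.0003  0.0002  0.    ]
```

Landed at exactly the original height. Releasing and retreating.

Emit:
move_arm:
  motion:
    - {"tx":0,"ty":0,"tz":0,"twist":0}
    - {"tx":0,"ty":0,"tz":0,"twist":0}
    - {"tx":0,"ty":0,"tz":0,"twist":0}
    - {"tx":0,"ty":0,"tz":0,"twist":0}
    - {"tx":0,"ty":0,"tz":0,"twist":0}
  gripper: -0.4

```text
clock: 25.75
position: [0.4116, 0.309, 0.1081]
ee_rot: [-2.147, -2.294, 0.0]
force: [0.5, 0.1, 0.4]
width: 0.574
gripper_force: 0.0
```

Emit:
move_arm:
  motion:
    - {"tx":0,"ty":0,"tz":-0.02,"twist":0}
    - {"tx":0,"ty":0,"tz":-0.04,"twist":0}
    - {"tx":0,"ty":0,"tz":-0.05,"twist":0}
    - {"tx":0,"ty":0,"tz":-0.05,"twist":0}
    - {"tx":0,"ty":-0.05,"tz":0,"twist":0}
    - {"tx":0,"ty":-0.05,"tz":0,"twist":0}
    - {"tx":0,"ty":-0.02,"tz":0,"twist":0}
    - {"tx":0,"ty":0,"tz":0,"twist":0}
    - {"tx":0,"ty":0,"tz":0,"twist":0}
    - {"tx":0,"ty":0,"tz":0,"twist":0}

```text
clock: 26.75
position: [0.2931, 0.3009, 0.2681]
ee_rot: [-2.148, -2.292, -0.0]
force: [-0.5, 0.4, 0.7]
width: 0.701
gripper_force: 0.0
```

```bash
python3 - <<'E'
from h import *
I={c:arm.get_image(c)[:,:,::-1].astype(float) for c in C}
P=box(.12,.018,.024,.048);x0=[.412,.310,1.637,.09]
for c in C:
    k=cv2.dilate((render(c,pose(x0[0],x0[1],x0[2],P,x0[3]))>0).astype(np.uint8),np.ones((7,7)))
    print("key",c,*[np.round(v,4) for v in fit({c:np.clip((75-I[c].mean(2))/30,0,1)*k},P,x0,False)])
P=box(.16,.04,0,.04);x0=[.4815,-.0202,1.416,.055]
for c in C:
    k=cv2.dilate((render(c,pose(x0[0],x0[1],x0[2],P,x0[3]))>0).astype(np.uint8),np.ones((5,5)))
    print("prism",c,*[np.round(v,4) for v in fit({c:np.clip((I[c][...,2]-I[c][...,0]-12)/15,0,1)*k},P,x0,False)])
s=arm.observe();print(s["clock"],s["force"],s["position"])
E
```

```text
key side [0.4102 0.3103 1.6527 0.1023] 140.3302
key top [0.4086 0.3128 1.6654 0.0958] 51.7049
prism side [ 0.4835 -0.0319  1.426   0.0684] 195.449
prism top [ 0.4838 -0.0211  1.4104  0.0611] 76.6268
26.85 [ 0.00131611  0.17037408 -0.18884339] [0.29289748 0.30101597 0.26797139]
```

```bash
python3 -c "
from cell import arm
print(arm.sign_off())"
```

```text
the job is handed in; nothing more can be done
None
```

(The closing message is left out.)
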